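Lock the two halves of a worktop tidy together

ROBOT

A 6-joint arm with a two-finger parallel gripper is mounted at the origin on a cart in front of the work surface, level with it; the furniture and walls round the work are solid. World frame = base frame: x ahead of the robot, y to its left, z up, the work surface at z = 0. Lengths are in mm, angles in rad, forces in N, time in s.
With the tool pointing down it reaches from about 325 to 750 mm from the base axis. Payload 7.6 kg.
Tool frame: the origin (TCP) lies midway between the tips of the shut fingers; the grasp point (between the pads) lies 19 mm behind it; z points along the fingers, y is the line along which they close (so a half turn about z gives the same grasp; the last joint's range is limited). The gripper opens to 85 mm and grips with 20 to 120 N. Pads are 22 mm wide; open, the fingers measure 114 mm over their backs; the gripper's body (76 mm by 85 mm) begins 54 mm behind the grasp point. The pads swing forward as they close: fully open they stand 13 mm farther back than shut.
Start: joints at [-1.269, 0.052, 1.401, -0, 1.689, -0.07], TCP at [190.754, -489.141, 231.323] pointing down, gripper open.
Joint ranges: [-2.9, 2.9], [-0.91, 2.17], [0.12, 2.37], [-1.06, 4.2], [0.26, 2.73], [-2.93, 2.93]. Speed limits (rad/s): [2.57, 2.57, 3.01, 3.14, 3.14, 3.14].

INTERFACE

Orientations are given as a rotation vector (axis times angle).
In Python, from workcell import robot, vision gives the robot as it stands. The module is installed in compiled form; this text tells all that it offers.
- The arm moves only by the shell command python3 -m creep 'ROWS' [OPENING] [FORCE]. ROWS is a JSON object of lists of equal length, an entry for each row: "travel": the shift along the tool's x, y, z in mm, a list of three; "twist": the turn, a rotation vector about the tool's x, y, z in rad, a list of three. In form: {"travel": [[tx, ty, tz], ...], "twist": [[rx, ry, rz], ...]}. A call has 1 to 12 rows; each row shifts and turns the commanded pose from where the row before left it, along the tool's axes as they then stand; what a row does not reach is not made up. A row lasts 1/12 s, in which the tool goes at most 41.7 mm and 7.16 degrees, less where a joint would pass 70% of its speed; a pose out of reach is approached as far as the arm can. A call is refused whole if a number of a shift passes 41.7 or a number of a turn 0.125, either way. A call with a gripper value outside its range is refused whole. OPENING is the opening, from -1 (shut) to 1 (fully open), set as the call begins (- or left out, the last holds). The fingers move at their own pace and stop on an object; FORCE is the grip in N (left out, the last holds). Time passes only in rows, so rows that do not move let the fingers close. It gives the time, the measured TCP pose, the force, the opening and the grip force at its end, in the units of the state.
- robot.state(): the state, without advancing time (a new reading comes with each control period).
- vision.read_camera(name): name is "scene" or "top" or "wrist"; returns the picture (400x640x3 uint8, red, green, blue); there is no depth.
- vision.get_calibration(name): a dict with "fx", "fy", "cx", "cy" (pixels), "view" (4x4, takes a point from world to camera coordinates). Camera axes: x right, y down, z forward; pixel columns grow to the right and rows downward; lengths in mm; the calibration is good to about 2 mm. The wrist camera is an equidistant fisheye: a pixel r from the principal point sees the ray r / f radians off the axis. A picture is of the moment at which its call begins: read the wrist's pose just before it. get_calibration takes no time and is no camera call; for the wrist camera it gives the pose at the moment of the call.
- robot.job_done(): hands the job in; it is judged then, once.
The state is a dict: "time": time; "joints": joint angles; "qd": joint speeds; "tau": joint torques, N m; "ee_pos": TCP position; "orientation": TCP orientation; "ft_force": force on the tool from outside, world axes, zero at the start; "wrist_torque": the same for the moment, N m; "grip_width": finger opening in mm; "grasp_force": force on a finger pad.
Only numpy, scipy, OpenCV 4.12 (cv2) and the standard library are available. Lean on these libraries where they do the work, as an engineer would, in place of code of your own. Each camera call takes 0.05 s, during which the arm holds its last target. There are 200 camera calls.

TASK

The wooden kitchen tidy came apart for cleaning. Swing the lever of its cam lock fully open, slide the loose tray along the board up to the fixed half until it meets the sprung buffer, then turn the lever a quarter turn, fully home, so that the lock draws the two halves tight together; leave the spice jar and the apple where they are.

Things in the scene. Friction and masses are not known exactly. Their poses are not given: they have to be found in the camera images.
- tidy: Fixed half of the wooden tidy. Base board 140 (x) by 320 (y) mm, top at z = 16, a low lipped rail on each long side (z to 30). On its -y end a closed housing: x -60 to 60, y -155 to -45, flat top z = 60; a pocket with a garlic bulb (z to 75) on its +x side, out to x = 134. Origin: middle of the board at worktop height; z up; +y from the housing along the board, the way the tray comes off.
- seam (a point): Middle of the housing's seam face (tidy x 0, y -45, z 38 mm), which the tray must meet; axes as the tidy's. A spring buffer 40 mm wide stands 8 mm out of it and presses with 5 to 8 N: it pushes the tray back out to a gap of 8 mm when let go. The lock catches the tray from gaps up to about 12 mm.
- tray_mid (a point): Centre, half-way up, of the loose tray: open, wooden, 104 (x) by 90 (y) by 44 mm high, about 0.35 kg, smooth, on the base board, its runners held under the rails' lips with 2 mm play, so that it only slides along the tidy's y. Axes as the tidy's; rear wall at its +45 mm y, top at z = 60. Fully home this point is at y = 0, z = 38 mm of the tidy: its y there is the gap.
- keeper (a point): Upright steel keeper pin on the tray's top, 8 mm thick (12 mm head), z = 60 to 83 mm of the tidy, 33 mm from the tray's centre towards the housing; the lock's spiral hook swings round behind it. This point is half-way up the pin.
- lever_pivot (a point): Upright axis of the cam lock on the housing, at x = 0, y = -75, z = 71 mm of the tidy. The hook of its rotor (z = 66 to 76) sweeps up to 72 mm round it: with the lever open it lies on the +x side, clear of the keeper's way; with the lever locked it reaches over the seam.
- lever_knob (a point): Middle of the upright steel knob at the end of the lock's lever: 16 mm thick, 30 mm high (z = 64 to 94 mm of the tidy), 75 mm from the pivot. The lever bar, 12 mm thick at z = 65 to 77, joins it to the pivot.
- cam_lever (a joint): Lever angle (rad): 0 = open, lever along the tidy's -x, parallel to the seam, towards the robot, knob past the housing's edge; 1.571 = locked, lever along the tidy's -y, away from the tray. Grows anticlockwise seen from above; stops at both ends; stays where left. About 1 N at the knob turns it free, up to 10 N while drawing. When not open, its hook bars the keeper's way.
- jar_mid (a point): Centre, half-way up, of a loose bystander: glass spice jar with black cap, 45 mm across, 108 mm high, behind the tidy.
- apple_mid (a point): Centre, half-way up, of a loose bystander: an apple, 75 mm across, to the robot's right of the tidy.

How it is judged:
By the outcome, as a careful person would: the job done as asked, in the order asked, and still so for the second after the job is handed in, with the robot touching nothing.
It also fails if it takes over 64 s, if anything falls off the work surface, if the arm or the gripper's body presses on something with over 40 N, if the wrist force passes 120 N, or if a joint passes its speed limit or range.

## Working session

There is one attempt and no reset: what is moved stays moved. The work goes in short steps, Python scripts to look and compute and a shell command to move; the robot and the scene stay as the last step left them, time stands still between calls to the robot, and variables do not carry over. Pictures are saved under pics/ and viewed, at most 10 in all, crops included, and the job is handed in when it is done.

```bash
mkdir -p pics; python3 - <<'E'
from workcell import robot, vision
import cv2, numpy as np
for n in ("scene","top"):
    im=vision.read_camera(n); cv2.imwrite(f"pics/{n}0.png",im[:,:,::-1])
    c=vision.get_calibration(n); print(n,{k:np.round(v,3).tolist() for k,v in c.items()})
print(robot.state())
E
```

```text
scene {'fx': 486.935, 'fy': 486.935, 'cx': 321.703, 'cy': 201.864, 'view': [[-0.672, -0.74, 0.007, 357.054], [-0.592, 0.532, -0.605, 408.058], [0.444, -0.411, -0.796, 1003.226], [0.0, 0.0, 0.0, 1.0]]}
top {'fx': 372.585, 'fy': 372.585, 'cx': 319.673, 'cy': 199.324, 'view': [[-0.064, -0.998, 0.006, -21.835], [-0.974, 0.061, -0.218, 598.288], [0.217, -0.02, -0.976, 936.226], [0.0, 0.0, 0.0, 1.0]]}
{'time': 0.1, 'joints': array([-1.26933280e+00,  5.28054271e-02,  1.40161536e+00, -7.98319131e-06,
        1.68859829e+00, -7.02850220e-02]), 'qd': array([-0.00034649, -0.00031744, -0.00155806,  0.00140677,  0.00028002,
        0.00070533]), 'tau': array([ 1.51336866e-03, -3.82580960e+01, -3.60987103e+01, -4.90980824e-05,
        4.78151866e-03, -1.20369813e-05]), 'ee_pos': array([ 190.6514816 , -488.87525118,  230.54403627]), 'orientation': array([-3.08608755e+00, -5.80321481e-01,  2.70665021e-04]), 'ft_force': array([-0.13728711, -0.14822985,  0.24950422]), 'wrist_torque': array([0.00275048, 0.03112426, 0.0351271 ]), 'grasp_force': 0.0, 'grip_width': 85.67657220529168}
```

View pics/top0.png

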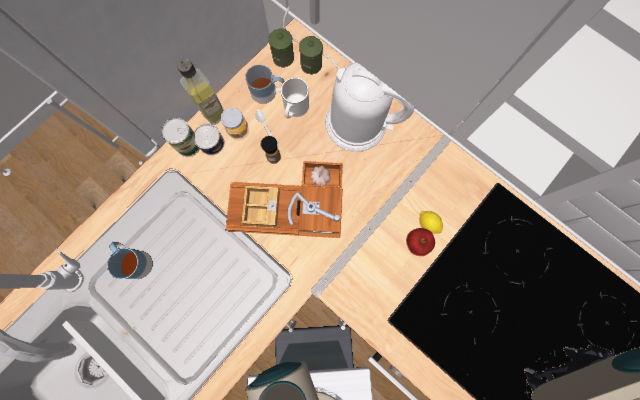

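View pics/scene0.png

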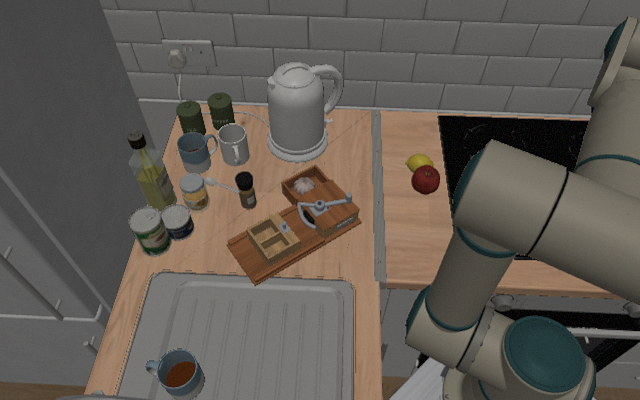

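The top view shows the tidy at about (285,208): housing on the right, tray at (261,207), keeper near (272,206), lever knob near (335,216), pivot near (312,207). Jar is at (271,150) and apple at (421,241). Next I zoom in.

```bash
python3 - <<'E'
import cv2
a=cv2.imread("pics/top0.png")[155:245,215:355]; cv2.imwrite("pics/topz.png",cv2.resize(a,None,fx=5.6,fy=5.6,interpolation=cv2.INTER_CUBIC))
E
cat > h.py <<'E'
from workcell import robot, vision
import numpy as np
from scipy.spatial.transform import Rotation as R
def ray(n,u,v):
    c=vision.get_calibration(n);V=np.array(c["view"]);d=np.array([(u-c["cx"])/c["fx"],(v-c["cy"])/c["fy"],1.])
    return -V[:3,:3].T@V[:3,3], V[:3,:3].T@d
def onz(n,u,v,z):
    o,d=ray(n,u,v); return o+d*(z-o[2])/d[2]
def proj(n,p):
    c=vision.get_calibration(n);V=np.array(c["view"]);q=V[:3,:3]@p+V[:3,3]
    return np.array([c["fx"]*q[0]/q[2]+c["cx"],c["fy"]*q[1]/q[2]+c["cy"]])
E

```

```text
(no output)
```

View pics/topz.png

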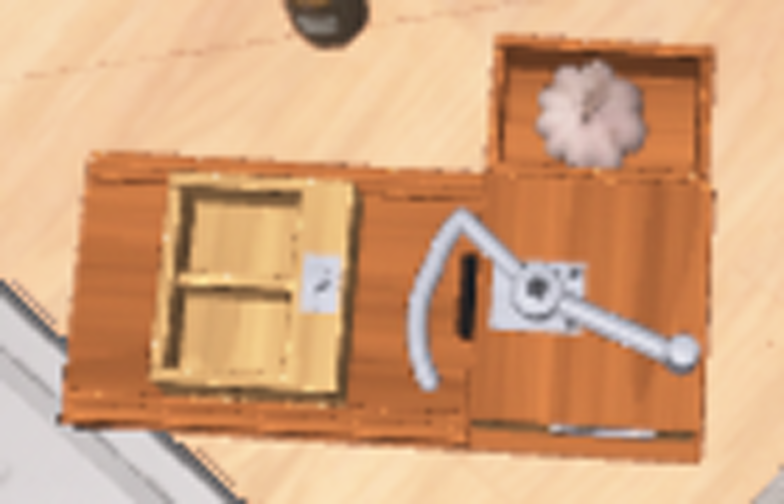

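The zoom shows the pivot at zoomed (537,288), the knob top at (683,352), the keeper around (322,275–300), and the lever about 65–70° from open.

```bash
python3 - <<'E'
from h import *
P=lambda x,y,z: onz("top",x/5.6+215-.41,y/5.6+155-.41,z)
piv=P(537,288,80); kn=P(683,350,94)
print("pivot",piv,"knob",kn,"len",np.hypot(*(kn-piv)[:2]))
tc=[P(*q,60) for q in((172,176),(354,182),(343,394),(152,384))]
tc=np.array(tc);print("tray",tc.round(0).tolist(),tc.mean(0), [np.linalg.norm(tc[i]-tc[i-1]).round() for i in range(4)])
b=np.array([P(92,155,30),P(62,425,25),P(700,460,16),]);print("board",b.round(0).tolist(),np.linalg.norm(b[0]-b[1]),np.linalg.norm(b[1]-b[2]))
hs=np.array([P(485,175,60),P(712,180,60),P(698,435,60),P(470,425,60)]);print("house",hs.round(0).tolist(),hs.mean(0),[np.linalg.norm(hs[i]-hs[i-1]).round() for i in range(4)])
e=b[1]-b[2]; ey=tc.mean(0)-piv
for q in (e,ey,hs[0]-hs[1],hs[3]-hs[2],tc[0]-tc[1],tc[3]-tc[2]): print("yaw",np.degrees(np.arctan2(-q[0],q[1])))
l=kn-piv; print("lever dir",np.degrees(np.arctan2(l[1],l[0])))
print("jar",onz("top",271,157,5),"apple",onz("top",421,241,40))
print(R.from_rotvec(robot.state()["orientation"]).as_matrix().round(3))
E
```

```text
pivot [576.05419392 -34.00808734  80.        ] knob [539.76558173 -99.68103113  94.        ] len 75.03198598217057
tray [[647.0, 140.0, 60.0], [638.0, 52.0, 60.0], [535.0, 61.0, 60.0], [545.0, 152.0, 60.0]] [591.21297506 101.25132684  60.        ] [np.float64(102.0), np.float64(89.0), np.float64(104.0), np.float64(91.0)]
board [[668.0, 185.0, 30.0], [533.0, 203.0, 25.0], [498.0, -109.0, 16.0]] 136.18998008606275 314.0297287556562
house [[638.0, -12.0, 60.0], [628.0, -122.0, 60.0], [504.0, -106.0, 60.0], [516.0, 2.0, 60.0]] [571.64461677 -59.54921698  60.        ] [np.float64(123.0), np.float64(111.0), np.float64(125.0), np.float64(108.0)]
yaw -6.571693715685613
yaw -6.3945644846477405
yaw -4.883120467590066
yaw -6.1466153525318825
yaw -5.5295376150456415
yaw -6.638533257213483
lever dir -118.92353158511932
jar [745.08941986  73.33241426   5.        ] apple [ 469.36351177 -325.77326286   40.        ]
[[ 0.932  0.363 -0.   ]
 [ 0.363 -0.932  0.001]
 [ 0.    -0.001 -1.   ]]
```

```bash
cat >> h.py <<'E'
YAW=np.radians(-6.3); PIV=np.array([576.,-34.])
EX=np.array([np.cos(YAW),np.sin(YAW)]);EY=np.array([-EX[1],EX[0]])
ORG=PIV+75*EY
def tidy(x,y): return ORG+x*EX+y*EY
def goto(x,y,z,yawdeg=None):
    "tool-axes travel from the measured pose, and turn about tool z"
    s=robot.state();M=R.from_rotvec(s["orientation"]).as_matrix()
    yw=np.degrees(np.arctan2(M[1,0],M[0,0]))
    print("t",round(s["time"],2),"pos",s["ee_pos"].round(1),"yaw",yw.round(1),"F",s["ft_force"].round(1),"w",round(s["grip_width"],1),"tidy",(np.array([EX,EY])@(s["ee_pos"][:2]-ORG)).round(1))
    print(" travel",(M.T@(np.array([x,y,z])-s["ee_pos"])).round(1), "" if yawdeg is None else "rz %.3f"%-np.radians((yawdeg-yw+180)%360-180))
E
python3 -m creep '{"travel":[[15,-8,0],[26,-13,0],[28,-14,0],[28,-14,0],[28,-14,0],[28,-14,0],[28,-14,0],[28,-14,0],[28,-14,0],[28,-14,0],[28,-14,0],[28,-14,0]],"twist":[[0,0,0],[0,0,0],[0,0,0],[0,0,0],[0,0,0],[0,0,0],[0,0,0],[0,0,0],[0,0,0],[0,0,0],[0,0,0],[0,0,0]]}' 0
python3 -c "
from h import *
goto(540,-100,140,61.1)"
```

```text
time: 1.1
ee_pos: [432.0, -221.1, 231.0]
orientation: [-3.087, -0.581, 0.001]
ft_force: [0.6, -0.6, 0.2]
grip_width: 42.7
grasp_force: 0.0
t 1.1 pos [ 432.  -221.1  231. ] yaw 21.3 F [ 0.6 -0.6  0.2] w 42.7 tidy [-122.6 -276.8]
 travel [144.6 -73.5  91. ] rz -0.695
```

```bash
python3 -m creep '{"travel":[[24,-12.2,0],[24,-12.2,0],[24,-12.2,15],[24,-12.2,15],[24,-12.2,15],[24.6,-12.5,15],[0,0,15],[0,0,15],[0,0,0],[0,0,0],[0,0,0],[0,0,0]],"twist":[[0,0,0],[0,0,0],[0,0,0],[0,0,0],[0,0,0],[0,0,0],[0,0,-0.116],[0,0,-0.116],[0,0,-0.116],[0,0,-0.116],[0,0,-0.116],[0,0,-0.115]]}'
python3 - <<'E'
from h import *
import cv2
goto(540,-100,140,61.1)
c=vision.get_calibration("wrist");im=vision.read_camera("wrist");cv2.imwrite("pics/w1.png",im[:,:,::-1])
V=np.array(c["view"])
def pw(p):
    q=V[:3,:3]@p+V[:3,3];r=np.hypot(q[0],q[1]);th=np.arctan2(r,q[2])
    return np.array([c["cx"],c["cy"]])+c["fx"]*th*q[:2]/r
for p in ([540,-100,94],[576,-34,76],[*tidy(0,61-33),83],[*tidy(-60,-155),60],[*tidy(60,-155),60]): print(p,pw(np.array(p,float)).round(0))
E
```

```text
time: 2.1
ee_pos: [539.1, -101.4, 140.7]
orientation: [-2.7, -1.605, 0.001]
ft_force: [0.1, 0.4, -0.1]
grip_width: 42.8
grasp_force: 0.0
t 2.1 pos [ 539.1 -101.4  140.7] yaw 61.5 F [ 0.1  0.4 -0.1] w 42.8 tidy [ -29.3 -146.1]
 travel [1.7 0.1 0.7] rz 0.006
[540, -100, 94] [324. 220.]
[576, -34, 76] [324. 102.]
[np.float64(587.3026340423777), np.float64(68.37797841188352), 83] [265. -32.]
[np.float64(507.58359778540563), np.float64(-106.93281777095166), 60] [291. 231.]
[np.float64(626.8589124400271), np.float64(-120.1009351018771), 60] [435. 175.]
```

View pics/w1.png

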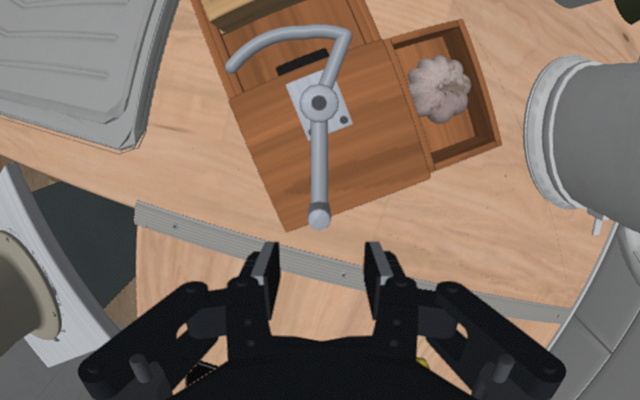

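The knob is at (319,215), midway between the fingers at (268..375), and the pivot is at (319,102). Both agree with the top view within about 3 mm, so I descend and grip lightly.

```bash
sed -i 's/PIV=np.array(\[576.,-34.\])/PIV=np.array([574.5,-33.])/' h.py
python3 -m creep '{"travel":[[2,0,12],[0,0,12],[0,0,12],[0,0,12],[0,0,12],[0,0,12],[0,0,0],[0,0,0]],"twist":[[0,0,0],[0,0,0],[0,0,0],[0,0,0],[0,0,0],[0,0,0],[0,0,0],[0,0,0]]}' 0
python3 -m creep '{"travel":[[0,0,0],[0,0,0],[0,0,0],[0,0,0],[0,0,0],[0,0,0]],"twist":[[0,0,0],[0,0,0],[0,0,0],[0,0,0],[0,0,0],[0,0,0]]}' -1 20
python3 - <<'E'
from h import *
goto(540,-100,68)
l=robot.state()["ee_pos"][:2]-PIV;print(np.hypot(*l),np.degrees(np.arctan2(l[1],l[0]))%360)
E
```

```text
time: 2.82
ee_pos: [539.8, -99.7, 68.3]
orientation: [-2.704, -1.596, 0.002]
ft_force: [0.8, 0.2, 0.5]
grip_width: 43.2
grasp_force: 0.0
time: 3.32
ee_pos: [540.8, -99.9, 70.2]
orientation: [2.704, 1.597, 0.002]
ft_force: [-0.4, -0.6, 4.5]
grip_width: 14.9
grasp_force: 21.9
t 3.32 pos [540.8 -99.9  70.2] yaw 61.1 F [-0.4 -0.6  4.5] w 14.9 tidy [ -26.1 -145.2]
 travel [-0.5 -0.7  2.2] 
74.93452296276782 243.29442589552292
```

```bash
python3 -m creep '{"travel":[[0,0,-2],[0.2,-4.5,0],[0.2,-4.5,0],[0.5,-9,0],[0.5,-9,0],[0.5,-9,0],[0.5,-9,0],[0.5,-9,0],[0.5,-9,0],[0.5,-9,0],[0.5,-9,0],[0,0,0]],"twist":[[0,0,0],[0,0,0.06],[0,0,0.06],[0,0,0.12],[0,0,0.12],[0,0,0.12],[0,0,0.12],[0,0,0.12],[0,0,0.12],[0,0,0.12],[0,0,0.12],[0,0,0]]}'
cat > lev.py <<'E'
from h import *
k=PIV-75*EX
goto(*k,70,-6.3)
l=robot.state()["ee_pos"][:2]-PIV;print(np.hypot(*l),"lever deg",(np.degrees(np.arctan2(l[1],l[0])-YAW)-180)%360)
E
python3 lev.py
```

```text
time: 4.32
ee_pos: [498.9, -32.2, 70.3]
orientation: [3.141, -0.031, -0.01]
ft_force: [-9.0, -1.8, 3.7]
grip_width: 15.4
grasp_force: 21.9
t 4.32 pos [498.9 -32.2  70.3] yaw -1.1 F [-9.  -1.8  3.7] w 15.4 tidy [-75.2 -82.5]
 travel [ 0.9 -7.4  0.3] rz 0.090
75.61284901386702 lever deg 5.675929044403716
```

```bash
python3 -m creep '{"travel":[[0.8,-2.5,0],[0,-2.5,0],[0,-2.5,0],[0,0,0]],"twist":[[0,0,0.03],[0,0,0.03],[0,0,0.03],[0,0,0]]}'; python3 lev.py
python3 -m creep '{"travel":[[0,-1.5,0],[0,-1.5,0],[0,0,0]],"twist":[[0,0,0],[0,0,0],[0,0,0]]}'; python3 lev.py
```

```text
time: 4.65
ee_pos: [499.4, -25.4, 70.3]
orientation: [3.137, -0.165, -0.013]
ft_force: [-13.6, 1.5, 4.6]
grip_width: 15.3
grasp_force: 22.0
t 4.65 pos [499.4 -25.4  70.3] yaw -6.0 F [-13.6   1.5   4.6] w 15.3 tidy [-75.4 -75.7]
 travel [ 0.4 -0.7  0.3] rz 0.005
75.43608251544651 lever deg 0.5212995266106759
time: 4.9
ee_pos: [499.9, -22.8, 70.3]
orientation: [3.136, -0.162, -0.012]
ft_force: [-13.5, -2.9, 4.5]
grip_width: 15.1
grasp_force: 22.1
t 4.9 pos [499.9 -22.8  70.3] yaw -5.9 F [-13.5  -2.9   4.5] w 15.1 tidy [-75.2 -73.1]
 travel [0.2 1.9 0.3] rz 0.007
75.25231525941605 lever deg 358.54024087580535
```

```bash
python3 -m creep '{"travel":[[-1.5,-1,0],[0,-1.5,0],[0,0,0]],"twist":[[0,0,0],[0,0,0],[0,0,0]]}'; python3 lev.py
python3 -m creep '{"travel":[[0,-1.5,0],[0,-1.5,0],[0,0,0]],"twist":[[0,0,0],[0,0,0],[0,0,0]]}'; python3 lev.py
```

```text
time: 5.15
ee_pos: [499.9, -22.6, 70.3]
orientation: [3.131, -0.164, -0.006]
ft_force: [-6.0, -13.3, -0.2]
grip_width: 15.4
grasp_force: 21.9
t 5.15 pos [499.9 -22.6  70.3] yaw -6.0 F [ -6.  -13.3  -0.2] w 15.4 tidy [-75.3 -72.8]
 travel [0.3 2.2 0.3] rz 0.005
75.33945901638295 lever deg 358.3625007874242
time: 5.4
ee_pos: [499.9, -22.3, 70.3]
orientation: [3.126, -0.166, -0.007]
ft_force: [-8.2, -26.1, 0.5]
grip_width: 15.1
grasp_force: 22.7
t 5.4 pos [499.9 -22.3  70.3] yaw -6.1 F [ -8.2 -26.1   0.5] w 15.1 tidy [-75.3 -72.5]
 travel [0.3 2.5 0.4] rz 0.004
75.33651945029828 lever deg 358.1109810513889
```

The lever is at its open stop, with the force rising to 26 N. I ease off, release and rise.

```bash
python3 -m creep '{"travel":[[0,3.5,0],[0,0,0],[0,0,0],[0,0,0]],"twist":[[0,0,0],[0,0,0],[0,0,0],[0,0,0]]}' 
python3 -m creep '{"travel":[[0,0,0],[0,0,0],[0,0,0],[0,0,0],[0,0,-10],[0,0,-20],[0,0,-20],[0,0,-20],[0,0,-20],[0,0,0]],"twist":[[0,0,0],[0,0,0],[0,0,0],[0,0,0],[0,0,0],[0,0,0],[0,0,0],[0,0,0],[0,0,0],[0,0,0]]}' 0
python3 - <<'E'
from h import *
import cv2
t=tidy(0,138); goto(*t,160,83.7)
a=vision.read_camera("top")[155:245,215:355,::-1]; cv2.imwrite("pics/t2.png",cv2.resize(a,None,fx=5.6,fy=5.6,interpolation=cv2.INTER_CUBIC))
E
```

```text
time: 5.73
ee_pos: [499.9, -22.6, 70.4]
orientation: [3.133, -0.164, -0.006]
ft_force: [-4.4, -10.8, -0.3]
grip_width: 15.0
grasp_force: 21.9
time: 6.57
ee_pos: [503.5, -20.4, 166.8]
orientation: [3.137, -0.162, 0.013]
ft_force: [0.5, 0.2, 0.5]
grip_width: 42.7
grasp_force: 0.0
t 6.57 pos [503.5 -20.4 166.8] yaw -5.9 F [0.5 0.2 0.5] w 42.7 tidy [-72.  -70.3]
 travel [  73.4 -207.8    7.4] rz -1.564
```

View pics/t2.png

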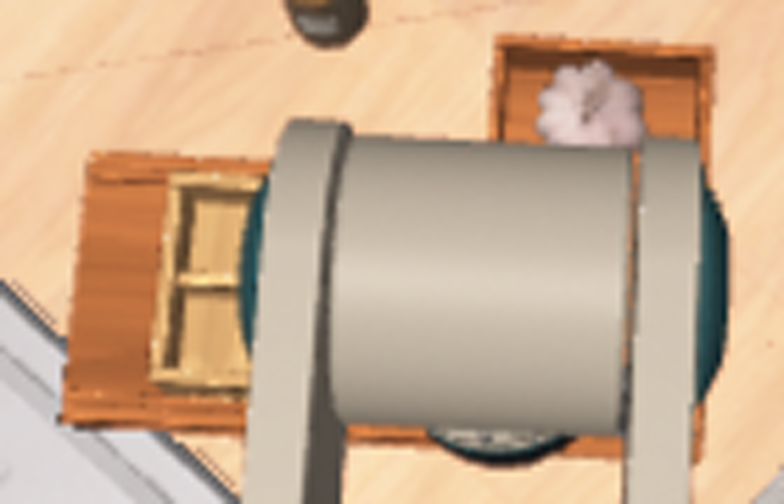

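The arm hides the lever in this view, but the tray is unmoved, with its rear edge near (160–172, 178–384). I move behind the tray with the fingers shut and check the lever with the wrist camera.

```bash
python3 -m creep '{"travel":[[9,-26,1],[9,-26,1],[9,-26,1],[9,-26,1],[9,-26,1],[9,-26,1],[9,-26,1],[10.4,-25.8,0]],"twist":[[0,0,0],[0,0,0],[0,0,0],[0,0,0],[0,0,0],[0,0,0],[0,0,0],[0,0,0]]}' -1
python3 -m creep '{"travel":[[0,0,0],[0,0,0],[0,0,0],[0,0,0],[0,0,0],[0,0,0],[0,0,0],[0,0,0],[0,0,0],[0,0,0],[0,0,0],[0,0,0]],"twist":[[0,0,-0.12],[0,0,-0.12],[0,0,-0.12],[0,0,-0.12],[0,0,-0.12],[0,0,-0.12],[0,0,-0.12],[0,0,-0.12],[0,0,-0.12],[0,0,-0.12],[0,0,-0.12],[0,0,-0.12]]}' 
python3 - <<'E'
from h import *
import cv2
t=tidy(0,138); goto(*t,30,83.7)
c=vision.get_calibration("wrist");im=vision.read_camera("wrist");cv2.imwrite("pics/w3.png",im[:,:,::-1])
print(c)
E
```

```text
time: 7.28
ee_pos: [595.5, 180.1, 152.7]
orientation: [3.137, -0.161, -0.004]
ft_force: [0.5, -0.3, 0.3]
grip_width: -0.1
grasp_force: 0.0
time: 8.28
ee_pos: [595.3, 178.8, 152.9]
orientation: [-2.459, -1.954, 0.003]
ft_force: [0.3, -0.1, 0.0]
grip_width: -0.2
grasp_force: 0.0
t 8.28 pos [595.3 178.8 152.9] yaw 76.9 F [ 0.3 -0.1  0. ] w -0.2 tidy [ -2.6 137.8]
 travel [  0.6   2.8 122.9] rz -0.118
{'fx': 309.70691628693146, 'fy': 309.70691628693146, 'cx': 321.51258995809627, 'cy': 200.41619989153006, 'view': array([[ 9.74126105e-01, -2.25994198e-01, -2.22586747e-03,
        -5.37668955e+02],
       [-2.16055925e-01, -9.34087812e-01,  2.84253051e-01,
         2.79907377e+02],
       [-6.63186961e-02, -2.76417406e-01, -9.58746707e-01,
         3.91834586e+02],
       [ 0.00000000e+00,  0.00000000e+00,  0.00000000e+00,
         1.00000000e+00]])}
```

View pics/w3.png

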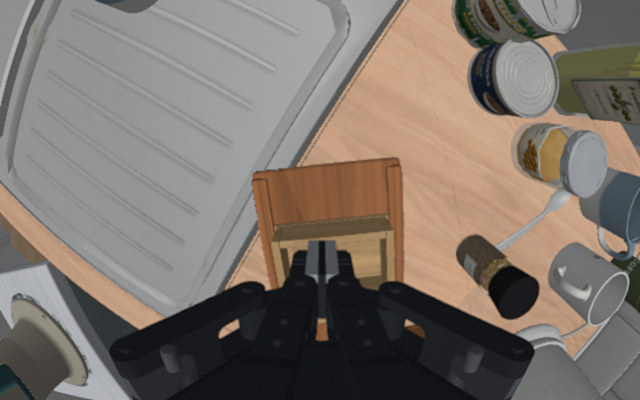

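The tray's rear top edge runs (270,238)–(392,220) and the board's end is near row 165, with the fingertips behind the wall as planned. I cast these points, then descend.

```bash
python3 - <<'E'
from h import *
c=vision.get_calibration("wrist");V=np.array(c["view"])
def wz(u,v,z):
    d=np.array([u-c["cx"],v-c["cy"]]);r=np.hypot(*d);th=r/c["fx"]
    q=V[:3,:3].T@np.array([*(d/r*np.sin(th)),np.cos(th)]);o=-V[:3,:3].T@V[:3,3]
    p=o+q*(z-o[2])/q[2];return p.round(0),(np.array([EX,EY])@(p[:2]-ORG)).round(1)
for q in ((270,238,60),(392,220,60),(256,180,30),(398,160,30)): print(wz(*q))
E
python3 -m creep '{"travel":[[0,1.5,0],[0,1.5,15],[0,0,17],[0,0,17],[0,0,17],[0,0,17],[0,0,17],[0,0,17],[0,0,4],[0,0,0]],"twist":[[0,0,-0.06],[0,0,-0.055],[0,0,0],[0,0,0],[0,0,0],[0,0,0],[0,0,0],[0,0,0],[0,0,0],[0,0,0]]}' 
python3 -c "
from h import *
goto(*tidy(0,125),32,83.7)"
```

```text
(array([545., 158.,  60.]), array([-50.4, 111.6]))
(array([647., 152.,  60.]), array([ 51.6, 116.3]))
(array([539., 203.,  30.]), array([-61. , 155.8]))
(array([666., 193.,  30.]), array([ 65.9, 160. ]))
time: 9.17
ee_pos: [597.3, 177.9, 30.9]
orientation: [-2.35, -2.082, 0.006]
ft_force: [0.7, -0.2, 1.6]
grip_width: -0.1
grasp_force: 0.0
t 9.17 pos [597.3 177.9  30.9] yaw 83.1 F [ 0.7 -0.2  1.6] w -0.1 tidy [ -0.5 137.1]
 travel [-12.1   0.6  -1. ] rz -0.011
```

```bash
python3 -m creep '{"travel":[[-5,0,0],[-6,0,0],[-6,0,0],[-6,0,0],[-6,0,0],[-6,0,0],[-6,0,0],[-6,0,0],[-6,0,0],[0,0,0]],"twist":[[0,0,0],[0,0,0],[0,0,0],[0,0,0],[0,0,0],[0,0,0],[0,0,0],[0,0,0],[0,0,0],[0,0,0]]}'
python3 -m creep '{"travel":[[-3,0,0],[-3,0,0],[-3,0,0],[-2,0,0]],"twist":[[0,0,0],[0,0,0],[0,0,0],[0,0,0]]}'
python3 -c "
from h import *
goto(*tidy(0,60),32,83.7)"
```

```text
time: 10.0
ee_pos: [592.3, 124.1, 33.1]
orientation: [2.351, 2.084, -0.002]
ft_force: [-0.6, 0.4, 0.0]
grip_width: 0.3
grasp_force: 0.0
time: 10.33
ee_pos: [591.0, 114.3, 33.1]
orientation: [-2.349, -2.085, 0.001]
ft_force: [-0.1, 1.0, -0.4]
grip_width: 0.0
grasp_force: 0.8
t 10.33 pos [591.  114.3  33.1] yaw 83.2 F [-0.1  1.  -0.4] w 0.0 tidy [ 0.2 73.3]
 travel [-13.3  -0.1   1.1] rz -0.009
```

Force about 1 N so far: the tray is sliding and has not met the buffer yet. I carry on in small steps.

```bash
for i in 1 2 3; do python3 -m creep '{"travel":[[-2,0,0],[-2,0,0],[0,0,0]],"twist":[[0,0,0],[0,0,0],[0,0,0]]}' | egrep "pos|force"; done
python3 -c "
from h import *
goto(*tidy(0,60),32,83.7)"
```

```text
ee_pos: [590.6, 110.1, 33.1]
ft_force: [1.0, -0.6, -0.7]
grasp_force: 0.0
ee_pos: [590.2, 106.2, 33.2]
ft_force: [-0.2, -1.3, 0.8]
grasp_force: 0.0
ee_pos: [589.9, 103.4, 33.4]
ft_force: [2.1, 4.8, -1.3]
grasp_force: 2.6
t 11.08 pos [589.9 103.4  33.4] yaw 83.2 F [ 2.1  4.8 -1.3] w -0.2 tidy [ 0.4 62.3]
 travel [-2.3 -0.3  1.4] rz -0.009
```

```bash
for i in 1 2; do python3 -m creep '{"travel":[[-1.5,0,0],[-1,0,0],[0,0,0]],"twist":[[0,0,0],[0,0,0],[0,0,0]]}' | egrep "pos|force"; done
python3 -c "
from h import *
goto(*tidy(0,138),33,83.7)"
```

```text
ee_pos: [589.7, 101.3, 33.4]
ft_force: [1.7, 5.5, -2.1]
grasp_force: 3.3
ee_pos: [589.4, 99.1, 33.5]
ft_force: [2.0, 7.5, -1.6]
grasp_force: 3.7
t 11.58 pos [589.4  99.1  33.5] yaw 83.2 F [ 2.   7.5 -1.6] w -0.2 tidy [ 0.3 57.9]
 travel [80.1 -1.   0.7] rz -0.008
```

The buffer is met and pressing at 5–7.5 N. I back off gently, then rise and return to the knob.

```bash
python3 -m creep '{"travel":[[1,0,0],[1,0,0],[1,0,0],[1,0,0],[1,0,0],[1,0,0],[2,0,0],[10,0,0],[15,0,0],[20,0,-5],[5,0,-20],[0,0,-30]],"twist":[[0,0,0],[0,0,0],[0,0,0],[0,0,0],[0,0,0],[0,0,0],[0,0,0],[0,0,0],[0,0,0],[0,0,0],[0,0,0],[0,0,0]]}'
python3 -m creep '{"travel":[[0,0,-30],[0,0,-30],[0,0,-8],[0,0,0],[0,0,0],[0,0,0],[0,0,0],[0,0,0],[0,0,0],[0,0,0],[0,0,0],[0,0,0]],"twist":[[0,0,0],[0,0,0.12],[0,0,0.12],[0,0,0.12],[0,0,0.12],[0,0,0.12],[0,0,0.12],[0,0,0.12],[0,0,0.12],[0,0,0.12],[0,0,0.12],[0,0,0.12]]}' 0
python3 -c "
from h import *
goto(499.9,-22.6,160,-6)"
```

```text
time: 12.58
ee_pos: [594.1, 157.3, 85.5]
orientation: [-2.345, -2.086, 0.009]
ft_force: [0.7, 0.1, 0.3]
grip_width: 0.4
grasp_force: 0.0
time: 13.58
ee_pos: [596.0, 156.2, 156.3]
orientation: [3.135, 0.198, -0.0]
ft_force: [-0.3, 0.6, -0.3]
grip_width: 42.8
grasp_force: 0.0
t 13.58 pos [596.  156.2 156.3] yaw 7.2 F [-0.3  0.6 -0.3] w 42.8 tidy [  0.6 115.4]
 travel [-117.8  165.3   -3.6] rz 0.231
```

```bash
python3 -m creep '{"travel":[[-14.7,20.7,0],[-14.7,20.7,0],[-14.7,20.7,0],[-14.7,20.7,0],[-14.7,20.7,0],[-14.7,20.7,0],[-14.7,20.7,0],[-14.9,20.4,0],[0,0,0],[0,0,0],[0,0,0]],"twist":[[0,0,0],[0,0,0],[0,0,0],[0,0,0],[0,0,0],[0,0,0],[0,0,0],[0,0,0],[0,0,0.115],[0,0,0.115],[0,0,0]]}'
python3 - <<'E'
from h import *
import cv2
goto(499.9,-22.6,70.4,-6)
c=vision.get_calibration("wrist");im=vision.read_camera("wrist");cv2.imwrite("pics/w4.png",im[:,:,::-1])
E
```

```text
time: 14.5
ee_pos: [501.1, -23.9, 156.6]
orientation: [3.137, -0.161, 0.0]
ft_force: [-1.1, 0.5, -0.0]
grip_width: 42.3
grasp_force: 0.0
t 14.5 pos [501.1 -23.9 156.6] yaw -5.9 F [-1.1  0.5 -0. ] w 42.3 tidy [-73.9 -74. ]
 travel [-1.4 -1.2 86.2] rz 0.002
```

View pics/w4.png

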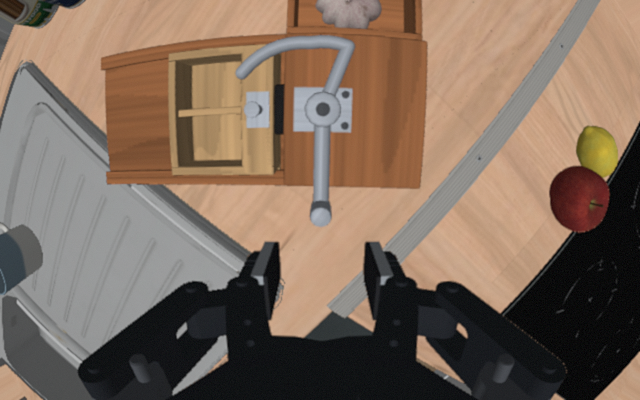

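The lever is fully open, with its knob at (320,215) and pivot at (322,108). The tray stands at the buffer, at (279,110), and the keeper at (253,110) is inside the hook's reach. I descend, grip and turn.

```bash
python3 -m creep '{"travel":[[-1,-1,14],[0,0,14],[0,0,14],[0,0,14],[0,0,14],[0,0,12],[0,0,0]],"twist":[[0,0,0],[0,0,0],[0,0,0],[0,0,0],[0,0,0],[0,0,0],[0,0,0]]}' 0
python3 -m creep '{"travel":[[0,0,0],[0,0,0],[0,0,0],[0,0,0],[0,0,0],[0,0,0]],"twist":[[0,0,0],[0,0,0],[0,0,0],[0,0,0],[0,0,0],[0,0,0]]}' -1 40
python3 lev.py
python3 -m creep '{"travel":[[0.1,4.5,0],[0.2,4.5,0],[0.3,6,0],[0.3,6,0],[0.3,6,0],[0.3,6,0],[0,0,0]],"twist":[[0,0,-0.06],[0,0,-0.06],[0,0,-0.08],[0,0,-0.08],[0,0,-0.08],[0,0,-0.08],[0,0,0]]}' 
python3 lev.py
```

```text
time: 15.13
ee_pos: [498.7, -22.3, 71.6]
orientation: [-3.138, 0.149, 0.007]
ft_force: [0.1, -0.2, -1.0]
grip_width: 42.5
grasp_force: 0.0
time: 15.63
ee_pos: [500.7, -23.0, 75.3]
orientation: [3.138, -0.154, 0.003]
ft_force: [-0.3, 0.6, 5.0]
grip_width: 14.1
grasp_force: 39.4
t 15.63 pos [500.7 -23.   75.3] yaw -5.6 F [-0.3  0.6  5. ] w 14.1 tidy [-74.5 -73.2]
 travel [-0.6  1.8  5.3] rz 0.012
74.49451246362769 lever deg 358.5834181215589
time: 16.22
ee_pos: [504.2, -56.5, 75.3]
orientation: [3.094, 0.54, -0.001]
ft_force: [-6.0, -1.1, 9.0]
grip_width: 14.6
grasp_force: 39.8
t 16.22 pos [504.2 -56.5  75.3] yaw 19.8 F [-6.  -1.1  9. ] w 14.6 tidy [ -67.3 -106. ]
 travel [  6.7 -31.3   5.2] rz 0.455
74.07171817731347 lever deg 24.781869509074795
```

```bash
python3 -m creep '{"travel":[[0,6,-1.5],[0.3,6,0],[0.3,6,0],[0.3,6,0],[0.3,6,0],[0.3,6,0],[0,0,0]],"twist":[[0,0,-0.08],[0,0,-0.08],[0,0,-0.08],[0,0,-0.08],[0,0,-0.08],[0,0,-0.08],[0,0,0]]}' |grep force
python3 lev.py
python3 -m creep '{"travel":[[0.3,6,0],[0.3,6,0],[0.3,6,0],[0.3,6,0],[0.3,6,0],[0,0,0]],"twist":[[0,0,-0.08],[0,0,-0.08],[0,0,-0.08],[0,0,-0.08],[0,0,-0.08],[0,0,0]]}' |grep force
python3 lev.py
```

```text
ft_force: [-4.1, -3.6, 2.3]
grasp_force: 40.2
t 16.8 pos [523.5 -86.2  75.5] yaw 47.2 F [-4.1 -3.6  2.3] w 14.3 tidy [ -44.9 -133.5]
 travel [ 29.1 -59.    5.4] rz 0.934
73.70411216251739 lever deg 52.4978254625895
ft_force: [-9.4, -4.5, 3.0]
grasp_force: 40.5
t 17.3 pos [ 547.3 -100.9   75.4] yaw 70.1 F [-9.4 -4.5  3. ] w 14.4 tidy [ -19.6 -145.4]
 travel [ 55.4 -70.4   5.7] rz 1.333
73.0970484299699 lever deg 74.48291787007793
```

```bash
python3 -m creep '{"travel":[[-0.3,5,0],[0,5,0],[0,5,0],[0,3,0],[0,0,0]],"twist":[[0,0,-0.065],[0,0,-0.065],[0,0,-0.065],[0,0,-0.04],[0,0,0]]}' |grep force
python3 lev.py
python3 -m creep '{"travel":[[0,1.5,0],[0,1.5,0],[0,0,0]],"twist":[[0,0,0],[0,0,0],[0,0,0]]}' |grep force
python3 lev.py
```

```text
ft_force: [-7.7, -2.3, 3.4]
grasp_force: 40.5
t 17.72 pos [ 565.  -105.5   75.4] yaw 83.5 F [-7.7 -2.3  3.4] w 14.0 tidy [  -1.4 -148.1]
 travel [ 72.8 -73.8   5.7] rz 1.567
73.13100606459076 lever deg 88.87014831687969
ft_force: [-22.0, -2.1, 10.6]
grasp_force: 41.4
t 17.97 pos [ 565.9 -106.2   75.2] yaw 83.3 F [-22.   -2.1  10.6] w 14.3 tidy [  -0.5 -148.7]
 travel [ 73.2 -75.    5.9] rz 1.563
73.73759431831942 lever deg 89.62354108250338
```

```bash
python3 -m creep '{"travel":[[0,1.2,0],[0,0,0],[0,0,0]],"twist":[[0,0,0],[0,0,0],[0,0,0]]}' |grep force
python3 lev.py
python3 -m creep '{"travel":[[0,-2.5,0],[0,-1.5,0],[0,0,0]],"twist":[[0,0,0],[0,0,0],[0,0,0]]}' |grep force
python3 -m creep '{"travel":[[0,0,0],[0,0,0],[0,0,0],[0,0,0],[0,0,-15],[0,0,-30],[0,0,-30],[-20,0,-20],[-35,0,0],[-40,0,0],[-40,0,0],[0,0,0]],"twist":[[0,0,0],[0,0,0],[0,0,0],[0,0,0],[0,0,0],[0,0,0],[0,0,0],[0,0,0],[0,0,0],[0,0,0],[0,0,0],[0,0,0]]}' 0
python3 - <<'E'
from h import *
import cv2
im=vision.read_camera("wrist");a=vision.read_camera("top")[155:245,215:355]
o=np.zeros((600,640,3),np.uint8);o[:250]=im[:250];o[250:]=cv2.resize(a,(544,350),interpolation=cv2.INTER_CUBIC)[:, :].repeat(1,0) if 0 else cv2.copyMakeBorder(cv2.resize(a,(544,350),interpolation=cv2.INTER_CUBIC),0,0,0,96,cv2.BORDER_CONSTANT)
cv2.imwrite("pics/f.png",o[:,:,::-1])
E
```

```text
ft_force: [-27.9, -1.8, 13.7]
grasp_force: 41.9
t 18.22 pos [ 566.1 -106.3   75.2] yaw 83.3 F [-27.9  -1.8  13.7] w 14.2 tidy [  -0.3 -148.7]
 travel [ 73.2 -75.1   6.1] rz 1.563
73.74135704289105 lever deg 89.73055689831375
ft_force: [-6.6, -3.6, 1.5]
grasp_force: 40.5
time: 19.47
ee_pos: [550.3, -245.6, 170.7]
orientation: [2.35, 2.083, -0.003]
ft_force: [0.3, 0.3, 0.0]
grip_width: 42.5
grasp_force: 0.0
```

View pics/f.png

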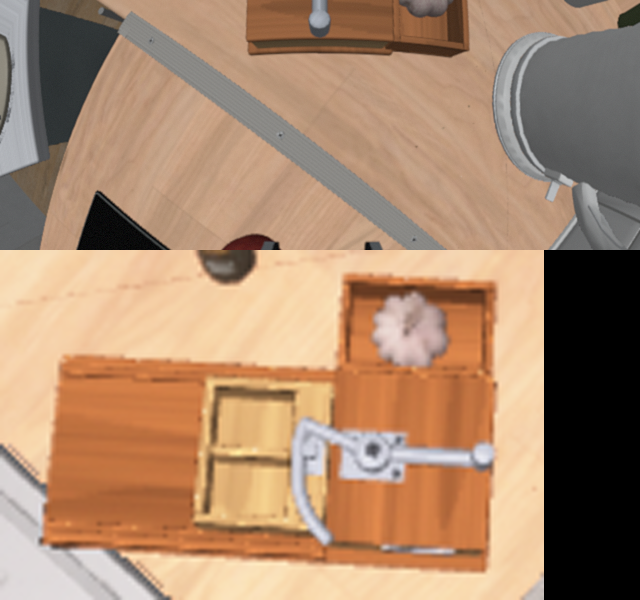

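The picture shows the tray tight against the housing, with the seam at (331,460), and the hook round the keeper. The lever lies along -y, from pivot (373,452) to knob (483,456). The lever turned about 91° between its two felt stops. The jar has not moved, and the robot is clear.

```bash
python3 -c "
from workcell import robot
print(robot.job_done())"
```

```text
the job is handed in; nothing more can be done
None
```

The job is handed in: I swung the lever fully open, slid the tray up to the buffer, then turned the lever a quarter turn to its stop; the last picture shows the two halves tight together, and the robot touched neither the jar nor the apple.

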